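# Set a telescopic equipment leg to its length mark and lock it

### The job

On the keypad of the length readout press the green, the yellow and the blue button, one at a time in that order, while the leg is still fully in. Then draw the telescopic leg out by its black handle plate against its return spring until its red pointer stands at the orange mark, and while you hold it there slide the red cam lever along the handle plate fully closed, away from the robot. Finish still holding the leg at the mark: do not let go; do not shift the orange mark, and leave the mug, the box, the screwdriver and the handheld where they are.

Things in the scene. Friction and masses are not known exactly. Their poses are not given: they have to be found in the camera images.
- fixture: Fixed grey base plate 420 x 165 x 10 mm that carries the leg; origin on the table under the handle plate when the leg is fully in; axes as for the handle. The aluminium leg (30 mm wide, top 32 mm above the table) slides in a dark steel channel 50 mm wide, top 38 mm, whose mouth is 25 mm behind the plate at its start.
- handle (a point): Middle of the leg's black upright handle plate: 14 mm thick (x), 130 mm long (y), from 48 to 94 mm above the table; this point at 72 mm. x axis: the way the leg extends (level, roughly to the robot's left); y: along the plate towards the robot; z up. Can be straddled or gripped from above, a finger on each broad face; the part with y from 5 to 65 mm is clear of the open lever.
- leg (a joint): How far the leg is drawn out, m: 0 fully in (start), up to 0.17. A spring pulls it back in with 4 N at 0, rising to 7 N at 0.15; let go, it runs back in. Nothing but the robot holds it out, even when the lever is closed.
- pointer (a point): Tip of the red pointer at the far end of the handle plate, 67 mm from its middle, 30 mm above the table; moves with the leg. x axis as for the handle.
- mark_flag (a point): Orange mark, a flag 3 mm thick on a 12 mm block, on the white scale along the leg's path, on the side away from the robot; top 45 mm above the table. This point, 30 mm above the table, is what the pointer tip must come level with along the leg's direction (x axis, as for the handle). Set at a different length each time; slides if knocked with over 6 N.
- mark (a joint): Where the orange mark stands on the scale, m: the value of joint leg at which the pointer is at the mark (0.06 to 0.14).
- lever (a joint): How far the red cam lever is slid closed, m: 0 open, 0.032 fully closed (end stop); starts between 0 and 0.005. It slides along the handle plate away from the robot (handle's -y) with about 3 N of friction, stays where it is left, and rides on the leg.
- lever_face (a point): Middle of the red lever's flat face on the robot's side, 75 mm above the table: push it to close. The lever is a saddle over the plate, 32 mm along it, 37 mm across it (10 mm cheeks on both sides), 52 to 110 mm above the table; fingers straddling the plate and slid along it push both cheeks. The face is 4 mm on the robot's side of the plate's middle when open, 28 mm beyond it when closed.
- green_top (a point): Centre of the top of the green button (26 mm across), one of three in a row 55 mm apart on a grey keypad 110 x 180 x 30 mm; the colours' places vary. Press straight down.
- yellow_top (a point): Centre of the top of the yellow button, alike.
- blue_top (a point): Centre of the top of the blue button, alike.
- green (a joint): Travel of the green button, m: 0 up, 0.006 fully down (4.5 N); counts as pressed beyond 0.004; springs back.
- yellow (a joint): Travel of the yellow button, alike.
- blue (a joint): Travel of the blue button, alike.
- mug_mid (a point): Blue mug, 80 mm across, 92 mm tall; point at its middle. Bystander.
- nutbox_mid (a point): Clear open parts box 90 x 120 x 40 mm; point at its middle. Bystander.
- driver_grip (a point): Screwdriver lying on the bench, point at the middle of its handle. Bystander.
- handheld_mid (a point): Black handheld terminal 150 x 70 x 24 mm lying on the bench; point at its middle. Bystander.

How it is judged:
By the outcome, as a careful person would: the job done as asked, in the order asked, and still so for the second after the job is handed in, while the arm keeps its last pose, push and grip.
It also fails if it takes over 54 s, if anything falls off the work surface, if the arm or the gripper's body presses on something with over 40 N, if the wrist force passes 120 N, or if a joint passes its speed limit or range.

### The arm

A 6-joint arm with a two-finger parallel gripper is mounted at the origin on the work surface. World frame = base frame: x ahead of the robot, y to its left, z up, the work surface at z = 0. Lengths are in m, angles in rad, forces in N, time in s.
With the tool pointing down it reaches from about 0.225 to 0.875 m from the base axis. Payload 3.4 kg.
Tool frame: the origin (TCP) lies between the finger pads; the fingertips stand 11 mm ahead of it and the grasp point (between the pads) lies 8 mm behind it; z points along the fingers, y is the line along which they close (so a half turn about z gives the same grasp; the last joint's range is limited). The gripper opens to 85 mm and grips with 20 to 120 N. Pads are 22 mm wide; open, the fingers measure 114 mm over their backs; the gripper's body (76 mm by 85 mm) begins 54 mm behind the grasp point. The pads swing forward as they close: fully open they stand 13 mm farther back than shut.
Start: joints at [1.034, 0.276, 1.505, -0, 1.361, -0.121], TCP at [0.232, 0.526, 0.242] pointing down, gripper open.
Joint ranges: [-2.89, 2.89], [-0.75, 2.08], [0.22, 2.7], [-1.18, 4.32], [0.11, 2.71], [-2.7, 2.7]. Speed limits (rad/s): [2.57, 2.57, 3.14, 3.14, 3.14, 3.14].

### API

Orientations are given as a unit quaternion [w, x, y, z].
In Python, from rig import sensors, eyes, manip gives the robot as it stands.
- The arm moves only by the tool drive_tool, never from a script. Its argument "deltas" is a list of rows, each an object with "linear": the shift along the world's x, y, z in mm, a list of three; "twist": the turn about the world's z in degrees; "claw": the opening, from 0 (shut) to 1 (fully open). In form: [{"linear": [tx, ty, tz], "twist": twist, "claw": claw}, ...]. A call has 1 to 12 rows; each row is the pose to reach, as a shift and turn from the pose commanded when the call began; what a row does not reach only later rows make up. A row lasts 1/12 s, in which the tool goes at most 41.7 mm and 7.16 degrees, less where a joint would pass 70% of its speed; a pose out of reach is approached as far as the arm can. A call with a gripper value outside its range is refused whole. The fingers move at their own pace and stop on an object; "squeeze" is the grip in N (left out, the last holds). Time passes only in rows, so rows that repeat a pose let the fingers close. It gives the time, the measured TCP pose, the force, the opening and the grip force at its end, in the units of the state.
- sensors.get_state(): the state, without advancing time (a new reading comes with each control period).
- eyes.get_image(name): name is "scene" or "top"; returns the picture (420x560x3 uint8, red, green, blue); there is no depth.
- eyes.camera_model(name): a dict with "intrinsics" (3x3 intrinsics, pixels), "dist" ([k1, k2, p1, p2, k3] as OpenCV has them; the pictures are not rectified), "R" (3x3) and "t" (3): a world point X has camera coordinates R X + t. Camera axes: x right, y down, z forward; pixel columns grow to the right and rows downward; lengths in m; the calibration is good to about 2 mm. A picture is of the moment at which its call begins. camera_model takes no time and is no camera call.
- manip.sign_off(): hands the job in; it is judged then, once.
The state is a dict: "clock": time; "qpos": joint angles; "qd": joint speeds; "effort": joint torques, N m; "position": TCP position; "ee_rot": TCP orientation; "contact_force": force on the tool from outside, world axes, zero at the start; "moment": the same for the moment, N m; "width": finger opening in m; "gripper_force": force on a finger pad.
Only numpy, scipy, OpenCV 4.12 (cv2) and the standard library are available. Lean on these libraries where they do the work, as an engineer would, in place of code of your own. Each camera call takes 0.05 s, during which the arm holds its last target. There are 200 camera calls.

## Working session

There is one attempt and no reset: what is moved stays moved. The work goes in short steps, Python scripts to look and compute and a tool call to move; the robot and the scene stay as the last step left them, time stands still between calls to the robot, and variables do not carry over. Pictures are saved under pics/ and viewed, at most 12 in all, crops included, and the job is handed in when it is done.

Besides the shell and the picture viewer there is one more tool, called after "Request:" as name([rows], argument=value, ...), one row to a line, values as JSON. drive_tool: Moves the arm, as the interface text tells. Its arguments: {"type":"object","properties":{"deltas":{"type":"array","items":{"type":"object","properties":{"linear":{"type":"array","items":{"type":"number"}},"twist":{"type":"number"},"claw":{"type":"number"}}}},"squeeze":{"type":"number"}},"required":["deltas"]}

```bash
mkdir -p pics; python3 - <<'E'
from rig import sensors, eyes
import cv2
for n in ("scene","top"):
    cv2.imwrite(f"pics/{n}0.png",eyes.get_image(n)[:,:,::-1])
    m=eyes.camera_model(n);print(n,m)
print(sensors.get_state())
E
```

```text
scene {'intrinsics': array([[482.7182144 ,   0.        , 285.66133237],
       [  0.        , 482.7182144 , 206.89399844],
       [  0.        ,   0.        ,   1.        ]]), 'dist': array([-0.11270061,  0.        ,  0.        ,  0.        ,  0.        ]), 'R': array([[-0.66683814,  0.74496796, -0.01869859],
       [ 0.54188218,  0.46752114, -0.69841799],
       [-0.51155703, -0.47586418, -0.71544579]]), 't': array([ 0.35279683, -0.25638393,  1.7057645 ])}
top {'intrinsics': array([[383.9191989 ,   0.        , 282.18327023],
       [  0.        , 383.9191989 , 205.50972   ],
       [  0.        ,   0.        ,   1.        ]]), 'dist': array([-0.10044899,  0.        ,  0.        ,  0.        ,  0.        ]), 'R': array([[ 0.02486724, -0.99968868, -0.00203943],
       [-0.98927189, -0.02431425, -0.14404842],
       [ 0.14395398,  0.00559964, -0.98956854]]), 't': array([0.02772496, 0.53144892, 0.82554486])}
{'clock': 0.1, 'qpos': array([ 1.03401119e+00,  2.76553755e-01,  1.50602046e+00,  1.16171125e-05,
        1.36068815e+00, -1.20972522e-01]), 'qd': array([-0.00203856, -0.0003839 , -0.00371496, -0.00049696, -0.00128184,
        0.00076206]), 'effort': array([ 7.11608136e-04, -4.17701054e+01, -2.46406442e+01, -1.38644305e-04,
        5.82359135e-03,  9.67394911e-07]), 'position': array([0.23201552, 0.52561763, 0.24150809]), 'ee_rot': array([-2.75019302e-04,  2.06412868e-01,  9.78464629e-01, -7.88278402e-04]), 'contact_force': array([-0.49902171, -0.30027195, -0.14058198]), 'moment': array([-0.00336648,  0.01349939,  0.01788548]), 'gripper_force': 0.0, 'width': 0.08519255861642902}
```

View pics/scene0.png

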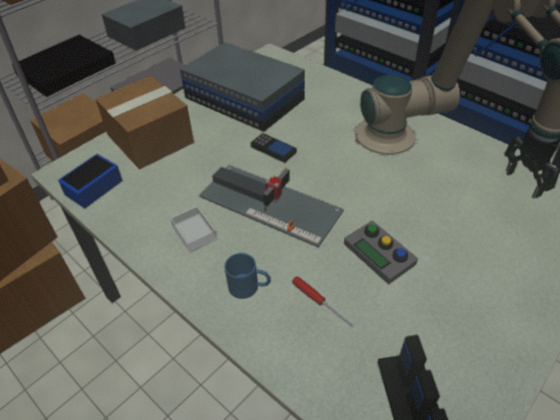

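View pics/top0.png

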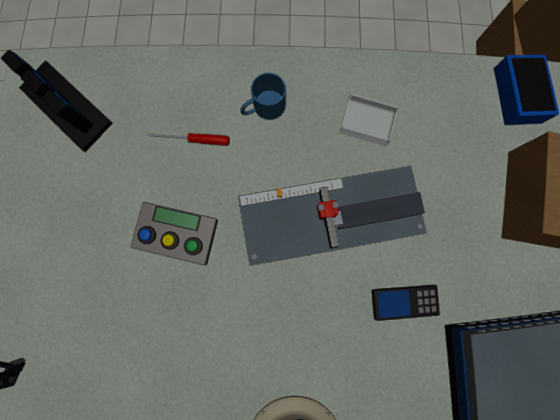

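The scene view shows the keypad at (380,250) and the leg with its red lever at (275,185). In the top view the buttons are blue (147,235), yellow (169,240) and green (193,245), the plate runs from (323,187) to (334,246), and the orange mark is near (279,193). I'll zoom in for exact pixels.

```bash
python3 - <<'E'
import cv2,numpy as np
t=cv2.imread("pics/top0.png");s=cv2.imread("pics/scene0.png")
a=cv2.resize(t[155:275,230:390],None,fx=5,fy=5,interpolation=cv2.INTER_CUBIC)
cv2.imwrite("pics/tc.png",a)
def blobs(im,name):
    h=cv2.cvtColor(im,cv2.COLOR_BGR2HSV)
    for c,lo,hi in (("green",50,75),("yellow",22,32),("blue",105,120),("orange",8,18),("red",0,5)):
        m=cv2.inRange(h,(lo,150,90),(hi,255,255))
        n,l,st,ce=cv2.connectedComponentsWithStats(m)
        for i in range(1,n):
            if st[i,4]>8: print(name,c,st[i],ce[i].round(1))
blobs(t,"top");blobs(s,"scene")
E
cat > h.py <<'E'
from rig import sensors, eyes
import cv2,numpy as np
def ray(n,uv):
    m=eyes.camera_model(n);p=cv2.undistortPoints(np.array([[uv]],float),m["intrinsics"],m["dist"])[0,0]
    R,t=m["R"],m["t"];return -R.T@t, R.T@np.array([p[0],p[1],1])
def atz(n,uv,z):
    o,d=ray(n,uv);return o+d*(z-o[2])/d[2]
def tri(uv1,uv2):
    o,d=ray("top",uv1);p,e=ray("scene",uv2)
    k=np.linalg.lstsq(np.c_[d,-e],p-o,rcond=None)[0];return (o+d*k[0]+p+e*k[1])/2
E
```

```text
top green [187 241  10  10  77] [191.2 245.4]
top yellow [163 234  11  12 106] [167.8 239.7]
top blue [507  55  52  61 570] [529.2  86.9]
top blue [139 229  11  11  92] [144.2 234.1]
top red [188 133  41  11 312] [208. 138.]
top red [319 200  19  18 213] [328.4 209.1]
scene yellow [382 236   9   9  58] [385.8 240.1]
scene blue [340  52   6   3   9] [342.2  52.9]
scene blue [361  62  16   6  34] [370.   63.9]
scene blue [378  67   5   4  11] [379.9  68.5]
scene blue [383  68  17   7  35] [390.   71.3]
scene blue [487 110   6   6  15] [490.1 112.5]
scene blue [505 118   4   5   9] [506.4 120. ]
scene blue [512 122   8   6  17] [515.7 124.3]
scene blue [ 59 163  58  31 231] [ 86.8 181.2]
scene blue [397 249   9   7  47] [400.6 252. ]
scene orange [288 221   5   9  22] [290.3 225.9]
scene red [270 177  11   6  43] [274.5 180. ]
scene red [293 278  31  25 239] [307.7 289.6]
```

View pics/tc.png

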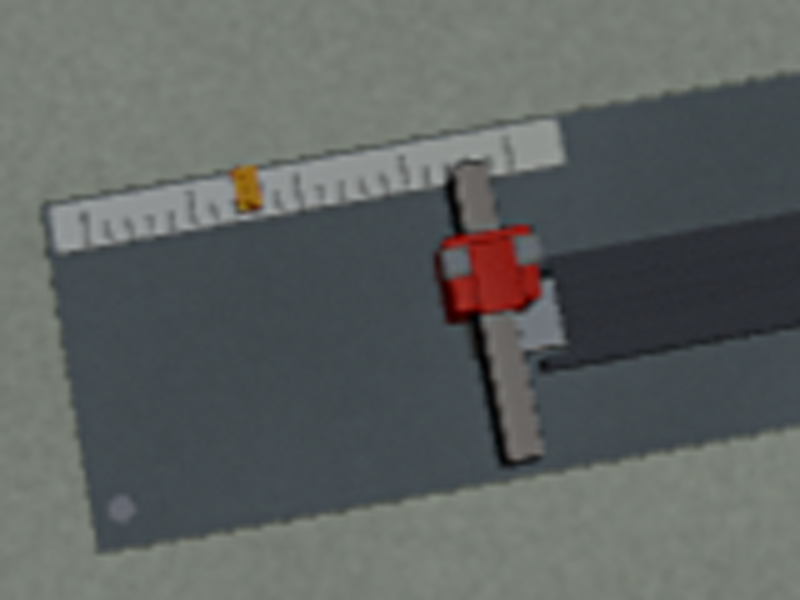

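The crop shows the plate's top from crop (453-490,163) to (502-542,460), the orange block and flag at about (247,190), and the base-plate left corners at (45,203) and (97,552).

```bash
python3 - <<'E'
from h import *
np.set_printoptions(precision=4,suppress=True)
f=lambda x,y:(230+(x+.5)/5-.5,155+(y+.5)/5-.5)
A=atz("top",f(45,203),.01);B=atz("top",f(97,552),.01)
y=(B-A)/np.linalg.norm(B-A);x=np.array([y[1],-y[0],0]) 
C=atz("top",(411,166.5),.01); x2=(A-C)/np.linalg.norm(A-C)
print("A,B,C",A,B,C,"y",y,"x2",x2, np.linalg.norm(B-A),np.linalg.norm(A-C))
P=(atz("top",f(502,463),.094)+atz("top",f(542,457),.094))/2;Q=(atz("top",f(453,165),.094)+atz("top",f(490,160),.094))/2
print("plate",P,Q,np.linalg.norm(P-Q),"mid",(P+Q)/2,"dir",(P-Q)/np.linalg.norm(P-Q))
M=atz("top",f(247,190),.03);print("mark",M,"tri",tri(f(247,190),(290.3,225.9)))
h=(P+Q)/2;print("len", (M-h)@x2)
for n,a,b in (("g",(192,245.4),(372.5,229.5)),("y",(168.3,239.7),(385.8,240.5)),("b",(145.5,234.3),(400.8,252.5))): print(n,tri(a,b),atz("top",a,.04))
E
python3 - <<'E'
import cv2
s=cv2.imread("pics/scene0.png")
cv2.imwrite("pics/sc.png",cv2.resize(s[160:280,190:430],None,fx=3.3,fy=3.3,interpolation=cv2.INTER_CUBIC))
E
```

```text
A,B,C [0.5566 0.1435 0.01  ] [0.3958 0.1133 0.01  ] [ 0.6365 -0.2644  0.01  ] y [-0.9828 -0.1846  0.    ] x2 [-0.1922  0.9814  0.    ] 0.1636605308538903 0.415630046433835
plate [ 0.4389 -0.0692  0.094 ] [ 0.5642 -0.047   0.094 ] 0.1272094032921154 mid [ 0.5015 -0.0581  0.094 ] dir [-0.9846 -0.1751  0.    ]
mark [0.5615 0.0489 0.03  ] tri [0.5626 0.0488 0.0244]
len 0.09351280128824052
g [0.435  0.2402 0.0409] [0.4356 0.2396 0.04  ]
y [0.4465 0.2928 0.0444] [0.4467 0.2941 0.04  ]
b [0.4564 0.3463 0.0448] [0.4572 0.3473 0.04  ]
```

View pics/sc.png

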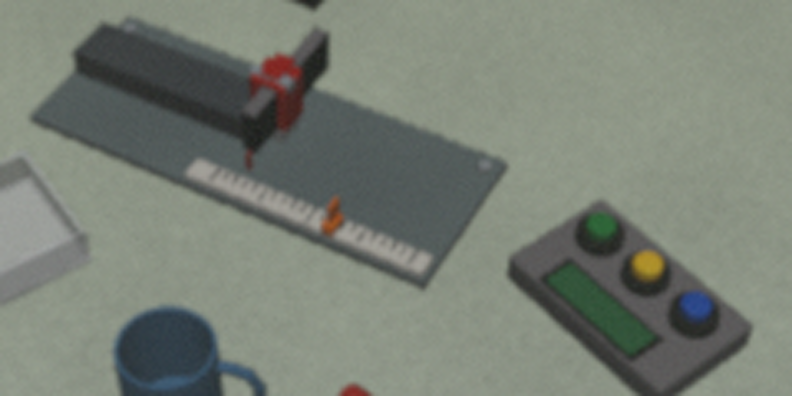

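Fixture and buttons are located: the mark is at about 93 mm of leg travel. The gripper needs about +34.6° of twist. Now I'll move above green with the fingers shut.

Request:
drive_tool([
  {"linear": [10,-14,0],"twist": 3,"claw": 0},
  {"linear": [30,-42,-5],"twist": 7,"claw": 0},
  {"linear": [50,-70,-20],"twist": 11,"claw": 0},
  {"linear": [72,-101,-35],"twist": 15,"claw": 0},
  {"linear": [94,-132,-55],"twist": 19,"claw": 0},
  {"linear": [116,-163,-75],"twist": 23,"claw": 0},
  {"linear": [138,-194,-95],"twist": 27,"claw": 0},
  {"linear": [160,-225,-115],"twist": 31,"claw": 0},
  {"linear": [180,-254,-130],"twist": 33,"claw": 0},
  {"linear": [196,-276,-145],"twist": 34.6,"claw": 0},
  {"linear": [203,-286,-150],"twist": 34.6,"claw": 0},
  {"linear": [203,-286,-150],"twist": 34.6,"claw": 0},
], squeeze=30)

```text
clock: 1.1
position: [0.4356, 0.2378, 0.0908]
ee_rot: [-0.002, -0.092, 0.996, -0.001]
contact_force: [-0.2, 0.4, 0.4]
width: -0.0002
gripper_force: 0.0
```

Request:
drive_tool([
  {"linear": [0,2,-15],"twist": 0,"claw": 0},
  {"linear": [0,2,-30],"twist": 0,"claw": 0},
  {"linear": [0,2,-37],"twist": 0,"claw": 0},
  {"linear": [0,2,-40],"twist": 0,"claw": 0},
  {"linear": [0,2,-42],"twist": 0,"claw": 0},
  {"linear": [0,2,-42],"twist": 0,"claw": 0},
])

```text
clock: 1.6
position: [0.4353, 0.2435, 0.0563]
ee_rot: [0.002, -0.095, 0.996, 0.0]
contact_force: [-9.0, -5.3, 41.1]
width: 0.0001
gripper_force: 20.4
```

Request:
drive_tool([
  {"linear": [0,0,4],"twist": 0,"claw": 0},
  {"linear": [0,-1,5],"twist": 0,"claw": 0},
  {"linear": [0,-1,5],"twist": 0,"claw": 0},
])

```text
clock: 1.85
position: [0.4354, 0.2431, 0.0573]
ee_rot: [0.001, -0.094, 0.996, 0.001]
contact_force: [-1.2, 2.5, 4.4]
width: -0.0004
gripper_force: 2.1
```

```bash
python3 - <<'E'
from h import *
s=eyes.get_image("scene")[:,:,::-1];t=eyes.get_image("top")[:,:,::-1]
z=lambda a:cv2.resize(a,(400,400),interpolation=cv2.INTER_CUBIC)
cv2.imwrite("pics/p1.png",np.hstack([z(s[200:290,335:425]),z(t[195:275,125:205])]))
E
```

```text
(no output)
```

View pics/p1.png

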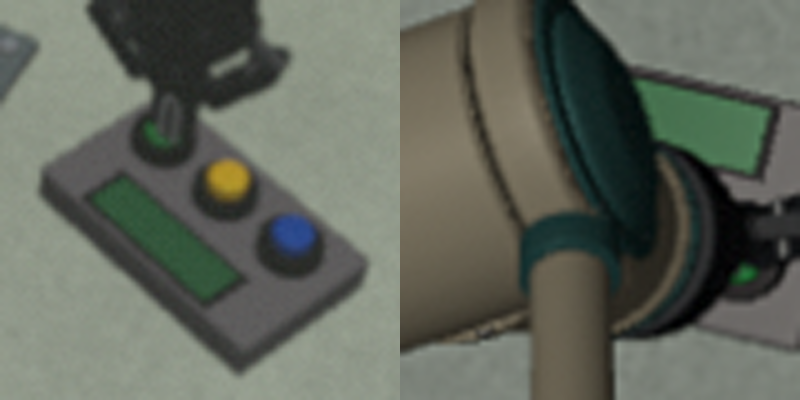

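The finger sits on green, a little towards yellow. The 4.4 N reading at z=0.057 fits the button's spring near full travel, so green was fully pressed and its top stands at about 0.051. Now lift and go over yellow.

Request:
drive_tool([
  {"linear": [0,0,10],"twist": 0,"claw": 0},
  {"linear": [0,0,25],"twist": 0,"claw": 0},
  {"linear": [6,20,25],"twist": 0,"claw": 0},
  {"linear": [11,40,25],"twist": 0,"claw": 0},
  {"linear": [11,50,22],"twist": 0,"claw": 0},
  {"linear": [11,50,20],"twist": 0,"claw": 0},
  {"linear": [11,50,20],"twist": 0,"claw": 0},
  {"linear": [11,50,20],"twist": 0,"claw": 0},
])

```text
clock: 2.62
position: [0.4449, 0.2902, 0.0744]
ee_rot: [-0.001, -0.094, 0.996, -0.001]
contact_force: [0.6, -0.2, 0.5]
width: 0.0001
gripper_force: 0.0
```

Request:
drive_tool([
  {"linear": [1,0,-8],"twist": 0,"claw": 0},
  {"linear": [1,0,-13],"twist": 0,"claw": 0},
  {"linear": [1,0,-16],"twist": 0,"claw": 0},
  {"linear": [1,0,-17],"twist": 0,"claw": 0},
  {"linear": [1,0,-18],"twist": 0,"claw": 0},
  {"linear": [1,0,-18],"twist": 0,"claw": 0},
])

```text
clock: 3.12
position: [0.4471, 0.2904, 0.0573]
ee_rot: [-0.0, -0.094, 0.996, -0.0]
contact_force: [-0.6, -2.5, 4.4]
width: 0.0003
gripper_force: 2.1
```

Request:
drive_tool([
  {"linear": [0,0,-1],"twist": 0,"claw": 0},
  {"linear": [0,0,-1.5],"twist": 0,"claw": 0},
  {"linear": [0,0,-1.5],"twist": 0,"claw": 0},
])

```text
clock: 3.37
position: [0.4472, 0.2904, 0.0569]
ee_rot: [0.0, -0.094, 0.996, -0.0]
contact_force: [-1.8, -4.2, 10.7]
width: 0.0
gripper_force: 5.2
```

Request:
drive_tool([
  {"linear": [0,0,10],"twist": 0,"claw": 0},
  {"linear": [0,0,25],"twist": 0,"claw": 0},
  {"linear": [5,25,25],"twist": 0,"claw": 0},
  {"linear": [10,45,25],"twist": 0,"claw": 0},
  {"linear": [10.5,53,22],"twist": 0,"claw": 0},
  {"linear": [10.5,53,19.5],"twist": 0,"claw": 0},
  {"linear": [10.5,53,12],"twist": 0,"claw": 0},
  {"linear": [10.5,53,7],"twist": 0,"claw": 0},
  {"linear": [10.5,53,4],"twist": 0,"claw": 0},
  {"linear": [10.5,53,2],"twist": 0,"claw": 0},
  {"linear": [10.5,53,0],"twist": 0,"claw": 0},
  {"linear": [10.5,53,0],"twist": 0,"claw": 0},
])

```text
clock: 4.37
position: [0.4567, 0.343, 0.057]
ee_rot: [-0.001, -0.094, 0.996, -0.0]
contact_force: [-3.7, -2.0, 10.6]
width: 0.0001
gripper_force: 5.2
```

Blue is fully pressed too. Now lift, open and travel to above the plate's clear part (y≈+35 mm).

Request:
drive_tool([
  {"linear": [0,0,15],"twist": 0,"claw": 0},
  {"linear": [0,-5,45],"twist": 0,"claw": 0},
  {"linear": [0,-20,75],"twist": 0,"claw": 0.5},
  {"linear": [1,-45,100],"twist": 0,"claw": 1},
  {"linear": [2,-80,115],"twist": 0,"claw": 1},
  {"linear": [3,-118,120],"twist": 0,"claw": 1},
  {"linear": [4,-156,120],"twist": 0,"claw": 1},
  {"linear": [5,-194,120],"twist": 0,"claw": 1},
  {"linear": [6,-232,120],"twist": 0,"claw": 1},
  {"linear": [7,-270,120],"twist": 0,"claw": 1},
  {"linear": [8,-308,120],"twist": 0,"claw": 1},
  {"linear": [9,-340,115],"twist": 0,"claw": 1},
])

```text
clock: 5.37
position: [0.4667, 0.0011, 0.1714]
ee_rot: [0.001, -0.093, 0.996, -0.001]
contact_force: [0.4, 0.4, 0.2]
width: 0.0856
gripper_force: 0.0
```

Request:
drive_tool([
  {"linear": [0,-30,-5],"twist": 0,"claw": 1},
  {"linear": [0,-55,-10],"twist": 0,"claw": 1},
  {"linear": [0,-68,-20],"twist": 0,"claw": 1},
  {"linear": [0,-68,-30],"twist": 0,"claw": 1},
  {"linear": [0,-68,-30],"twist": 0,"claw": 1},
  {"linear": [0,-68,-30],"twist": 0,"claw": 1},
])

```text
clock: 5.87
position: [0.4659, -0.0642, 0.1403]
ee_rot: [-0.001, -0.093, 0.996, 0.0]
contact_force: [0.8, 0.3, 0.4]
width: 0.0854
gripper_force: 0.0
```

```bash
python3 - <<'E'
from h import *
s=eyes.get_image("scene")[:,:,::-1];t=eyes.get_image("top")[:,:,::-1]
z=lambda a:cv2.resize(a,(400,400),interpolation=cv2.INTER_CUBIC)
cv2.imwrite("pics/p2.png",np.hstack([z(s[130:250,220:340]),z(t[160:280,250:370])]))
E
```

```text
(no output)
```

View pics/p2.png

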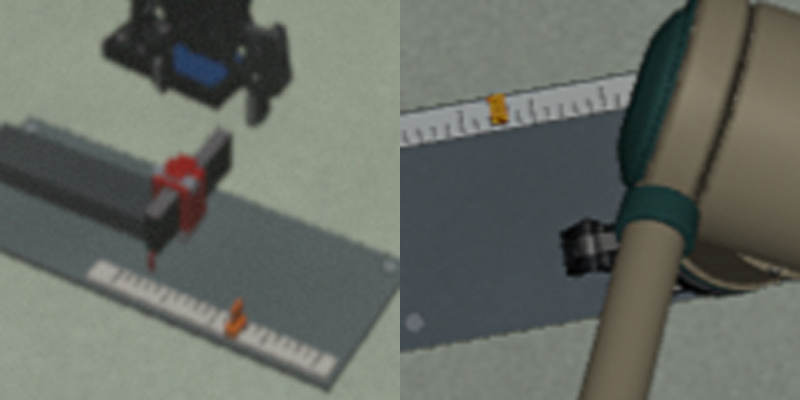

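The fingers straddle above the robot-side part of the plate, and the scene view shows the pointer (left tile ~(152,262)) and the flag (~(237,318)) clearly. Now descend and partly close.

Request:
drive_tool([
  {"linear": [0,0,-15],"twist": 0,"claw": 1},
  {"linear": [0,0,-35],"twist": 0,"claw": 1},
  {"linear": [0,0,-55],"twist": 0,"claw": 1},
  {"linear": [0,0,-68],"twist": 0,"claw": 1},
  {"linear": [0,0,-73],"twist": 0,"claw": 0.6},
  {"linear": [0,0,-73],"twist": 0,"claw": 0.4},
  {"linear": [0,0,-73],"twist": 0,"claw": 0.23},
  {"linear": [0,0,-73],"twist": 0,"claw": 0.23},
  {"linear": [0,0,-73],"twist": 0,"claw": 0.23},
  {"linear": [0,0,-73],"twist": 0,"claw": 0.23},
], squeeze=20)

```text
clock: 6.8
position: [0.4674, -0.0641, 0.0687]
ee_rot: [0.001, -0.094, 0.996, -0.0]
contact_force: [0.0, -0.4, -0.8]
width: 0.0194
gripper_force: 0.0
```

Request:
drive_tool([
  {"linear": [-0.4,2,0],"twist": 0,"claw": 0.23},
  {"linear": [-1.1,6,0],"twist": 0,"claw": 0.23},
  {"linear": [-2.6,14,0],"twist": 0,"claw": 0.23},
  {"linear": [-4.8,25,0],"twist": 0,"claw": 0.23},
  {"linear": [-7.2,38,0],"twist": 0,"claw": 0.23},
  {"linear": [-9.7,51,0],"twist": 0,"claw": 0.23},
  {"linear": [-12.2,64,0],"twist": 0,"claw": 0.23},
  {"linear": [-14.1,74,0],"twist": 0,"claw": 0.23},
  {"linear": [-15.4,81,0],"twist": 0,"claw": 0.23},
  {"linear": [-16,84,0],"twist": 0,"claw": 0.23},
  {"linear": [-16,84,0],"twist": 0,"claw": 0.23},
  {"linear": [-16,84,0],"twist": 0,"claw": 0.23},
])

```text
clock: 7.8
position: [0.4505, 0.0191, 0.0684]
ee_rot: [-0.0, -0.095, 0.995, -0.001]
contact_force: [-1.7, -6.1, 3.2]
width: 0.0197
gripper_force: 2.6
```

```bash
python3 - <<'E'
from h import *
s=eyes.get_image("scene")[:,:,::-1];t=eyes.get_image("top")[:,:,::-1]
cv2.imwrite("pics/s3.png",s);cv2.imwrite("pics/t3.png",t)
z=lambda a:cv2.resize(a,(400,400),interpolation=cv2.INTER_CUBIC)
cv2.imwrite("pics/p3.png",np.hstack([z(s[180:240,260:320]),z(t[155:235,250:330])]))
E
```

```text
(no output)
```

View pics/p3.png

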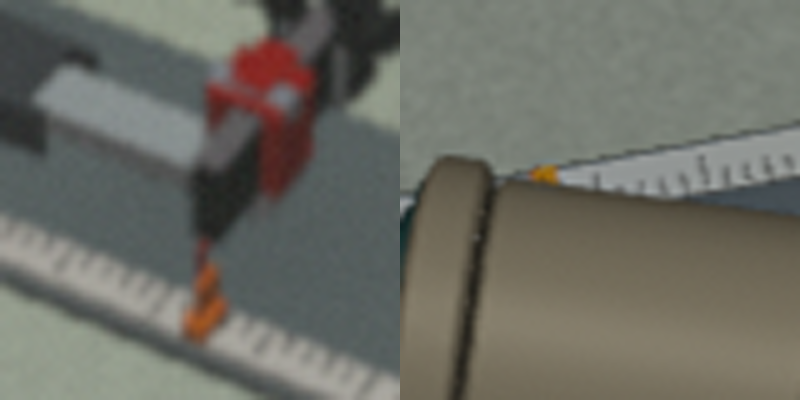

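The leg is drawn out (6 N); the red pointer (205,245→200,270) is just short of the flag (207,265-300) in the left tile. I'll zoom and overlay the predicted pointer tips for known leg values.

```bash
cat >> h.py <<'E'
X=np.array([-.187,.982,0]);X/=np.linalg.norm(X);Y=np.array([-X[1],X[0],0])
H0=np.array([.5015,-.0581,0])
def W(x,y,z): return H0+x*X+y*Y+np.array([0,0,z])
def loc(P): return (P-H0)@X,(P-H0)@Y,P[2]
def proj(n,P):
    m=eyes.camera_model(n);return cv2.projectPoints(np.array([P]),cv2.Rodrigues(m["R"])[0],m["t"],m["intrinsics"],m["dist"])[0][0,0]
def view(im,u0,v0,w,h,k): return cv2.resize(im[v0:v0+h,u0:u0+w],None,fx=k,fy=k,interpolation=cv2.INTER_CUBIC)
E
python3 - <<'E'
from h import *
a=cv2.imread("pics/scene0.png");b=cv2.imread("pics/s3.png")
L=[view(a,250,195,28,42,14),view(b,276,195,28,42,14)]
for im,u0,ls in ((L[0],250,(0,)),(L[1],276,(.08,.0935))):
    for l in ls:
        for P in (W(l,-.067,.03),W(l,-.067,.045),W(l,-.065,.094)):
            p=((proj("scene",P)-[u0,195]+.5)*14).astype(int);print(l,p);cv2.circle(im,tuple(map(int,p)),3,(255,255,0),1)
cv2.imwrite("pics/p4.png",np.hstack(L))
E
```

```text
0 [219 215]
0 [216 165]
0 [209  -9]
0.08 [183 355]
0.08 [182 305]
0.08 [184 130]
0.0935 [240 380]
0.0935 [239 330]
0.0935 [242 154]
```

View pics/p4.png

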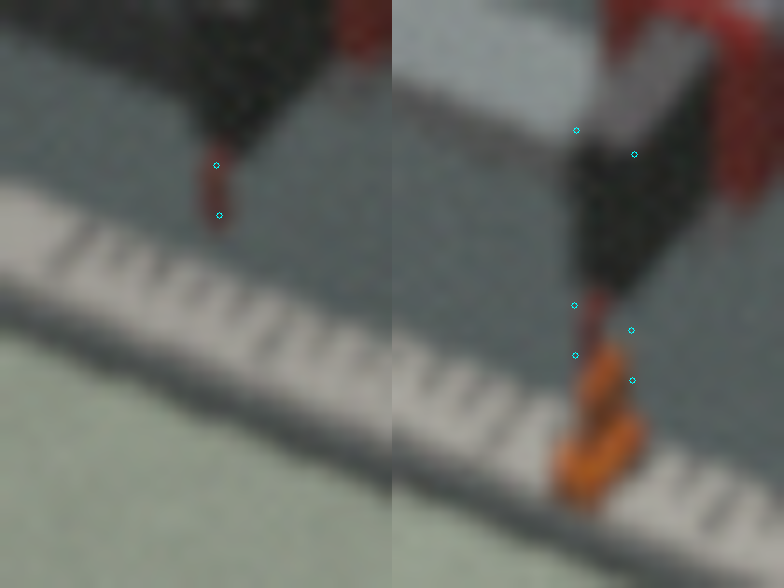

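```bash
python3 - <<'E'
from h import *
f=lambda c,r:((c-392)/14+276-.5,r/14+195-.5)
for c,r,z in ((605,382,.035),(605,382,.038),(605,382,.03),(612,350,.045),(600,457,.018),(600,457,.022)): print(c,r,z,np.round(loc(atz("scene",f(c,r),z)),4))
for c,r in ((592,330),): print("ptr",[ (l,proj("scene",W(l,-.067,.038))) for l in(.08,.084,.088)],f(c,r))
g=lambda x,y:(230+(x+.5)/5-.5,155+(y+.5)/5-.5)
for z in(.02,.03,.04):print("top",np.round(loc(atz("top",g(247,190),z)),4))
t=cv2.imread("pics/top0.png");cv2.imwrite("pics/p5.png",np.hstack([view(t,265,180,28,24,14),view(t,310,180,28,24,14)]))
E
```

```text
605 382 0.035 [ 0.0913 -0.0742  0.035 ]
605 382 0.038 [ 0.0927 -0.0765  0.038 ]
605 382 0.03 [ 0.0889 -0.0702  0.03  ]
612 350 0.045 [ 0.0928 -0.0737  0.045 ]
600 457 0.018 [ 0.0929 -0.0793  0.018 ]
600 457 0.022 [ 0.0948 -0.0823  0.022 ]
ptr [(0.08, array([288.58362827, 218.02273274])), (0.084, array([289.78617551, 218.53578729])), (0.088, array([290.99128711, 219.0499195 ]))] (289.7857142857143, 218.07142857142858)
top [ 0.0937 -0.0807  0.02  ]
top [ 0.0939 -0.0789  0.03  ]
top [ 0.0941 -0.0771  0.04  ]
```

View pics/p5.png

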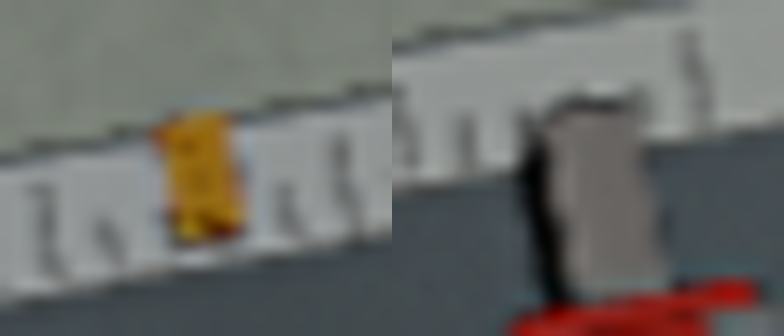

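The mark is at about 93.5 mm and the leg at about 83.5 mm, so I'll draw it 10 mm further.

Request:
drive_tool([
  {"linear": [-0.6,3,0],"twist": 0,"claw": 0.23},
  {"linear": [-1.2,6.5,0],"twist": 0,"claw": 0.23},
  {"linear": [-1.9,9.8,0],"twist": 0,"claw": 0.23},
  {"linear": [-1.9,9.8,0],"twist": 0,"claw": 0.23},
  {"linear": [-1.9,9.8,0],"twist": 0,"claw": 0.23},
])

```text
clock: 8.32
position: [0.4486, 0.0286, 0.0683]
ee_rot: [-0.0, -0.095, 0.995, -0.001]
contact_force: [-1.2, -6.4, 3.5]
width: 0.0201
gripper_force: 2.7
```

```bash
python3 - <<'E'
from h import *
b=np.mean([eyes.get_image("scene")[:,:,::-1] for _ in range(6)],0).astype(np.uint8)
cv2.imwrite("pics/s5.png",b);v=view(b,276,195,28,42,14);w=v.copy()
for x,y,z in ((.0935,-.067,.03),(.0935,-.067,.045),(.0935,-.079,.03),(.0935,-.079,.045),(.0935,-.065,.094)):
    p=((proj("scene",W(x,y,z))-[276,195]+.5)*14).astype(int);cv2.circle(w,tuple(map(int,p)),3,(255,255,0),1)
cv2.imwrite("pics/p6.png",np.hstack([v,w]))
t=sensors.get_state()["position"];print(loc(t))
E
```

```text
(np.float64(0.09498853756384337), np.float64(0.035786349539007486), np.float64(0.06833773289161818))
```

View pics/p6.png

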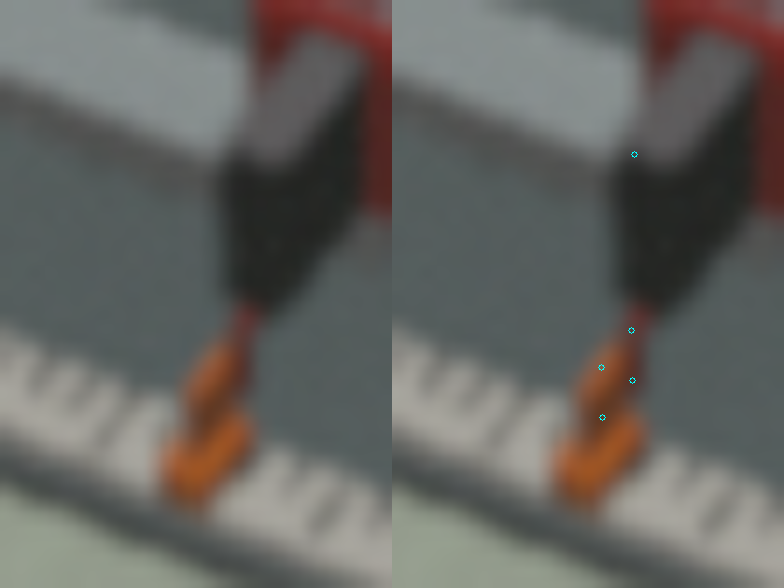

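The pointer (≈(640,330-385) in the right tile) now stands just beside the flag, which spans (588,378) to (630,340) on the predicted line for 93.5 mm. I'll pin the leg travel down by matching the plate end against the first picture.

```bash
python3 - <<'E'
from h import *
def samp(im,l,y,xs,zs):
    P=np.array([W(l+x,y,z) for z in zs for x in xs]);m=eyes.camera_model("scene")
    p=cv2.projectPoints(P,cv2.Rodrigues(m["R"])[0],m["t"],m["intrinsics"],m["dist"])[0].astype(np.float32)
    return cv2.remap(im,p[:,0,0].reshape(len(zs),-1),p[:,0,1].reshape(len(zs),-1),cv2.INTER_CUBIC).astype(float)
a=cv2.imread("pics/scene0.png")
for f in("s3","s5"):
    b=cv2.imread(f"pics/{f}.png")
    for nm,y,xs,zs in (("face",-.065,np.arange(-.011,.012,.001),np.arange(.052,.094,.002)),("ptr",-.066,np.arange(-.006,.007,.001),np.arange(.04,.048,.002))):
        A=samp(a,0,y,xs,zs);best=[]
        ls=np.arange(.07,.11,.0005)
        e=[np.mean((A-samp(b,l,y,xs,zs))**2) for l in ls];i=int(np.argmin(e));print(f,nm,ls[i].round(4),e[i].round(0))
    zs=np.arange(.038,.048,.002);xs=np.arange(-.012,.012,.0005)
    for im,l in((a,0),(b,.0825 if f=="s3" else .092)):
        s=samp(im,l,-.066,xs,zs);r=(s[...,2]-s[...,1]).clip(0).sum(0);r=(r-r.max()*.4).clip(0);print("ptr centroid",l,l+(r*xs).sum()/r.sum())
E
```

```text
s3 face 0.0875 158.0
s3 ptr 0.0845 26.0
ptr centroid 0 -0.0005467105263157795
ptr centroid 0.0825 0.08408167957405616
s5 face 0.0975 152.0
s5 ptr 0.094 22.0
ptr centroid 0 -0.0005467105263157795
ptr centroid 0.092 0.09334430946291561
```

Pointer and mark agree within about a millimetre. Now slide along the plate to close the lever, keeping the pull.

Request:
drive_tool([
  {"linear": [2,0.4,0],"twist": 0,"claw": 0.23},
  {"linear": [5.9,1.1,0],"twist": 0,"claw": 0.23},
  {"linear": [10.8,2.1,0],"twist": 0,"claw": 0.23},
  {"linear": [15.7,3,0],"twist": 0,"claw": 0.23},
  {"linear": [20.6,3.9,0],"twist": 0,"claw": 0.23},
  {"linear": [25.5,4.9,0],"twist": 0,"claw": 0.23},
  {"linear": [30.5,5.8,0],"twist": 0,"claw": 0.23},
  {"linear": [35.4,6.7,0],"twist": 0,"claw": 0.23},
  {"linear": [40.3,7.7,0],"twist": 0,"claw": 0.23},
  {"linear": [43.2,8.2,0],"twist": 0,"claw": 0.23},
  {"linear": [44.2,8.4,0],"twist": 0,"claw": 0.23},
  {"linear": [44.2,8.4,0],"twist": 0,"claw": 0.23},
])

```text
clock: 9.62
position: [0.4897, 0.0368, 0.0671]
ee_rot: [-0.004, -0.095, 0.995, -0.001]
contact_force: [-5.0, -7.0, 0.4]
width: 0.0195
gripper_force: 2.9
```

Request:
drive_tool([
  {"linear": [2,0.4,0],"twist": 0,"claw": 0.23},
  {"linear": [3.9,0.7,0],"twist": 0,"claw": 0.23},
  {"linear": [5.4,1,0],"twist": 0,"claw": 0.23},
  {"linear": [5.9,1.1,0],"twist": 0,"claw": 0.23},
  {"linear": [5.9,1.1,0],"twist": 0,"claw": 0.23},
])

```text
clock: 10.03
position: [0.495, 0.0378, 0.067]
ee_rot: [-0.004, -0.095, 0.995, -0.001]
contact_force: [-6.1, -6.5, 1.4]
width: 0.0197
gripper_force: 2.9
```

Request:
drive_tool([
  {"linear": [1.5,0.3,0],"twist": 0,"claw": 0.23},
  {"linear": [3,0.6,0],"twist": 0,"claw": 0.23},
  {"linear": [4.4,0.8,0],"twist": 0,"claw": 0.23},
  {"linear": [5.9,1.1,0],"twist": 0,"claw": 0.23},
  {"linear": [5.9,1.1,0],"twist": 0,"claw": 0.23},
  {"linear": [5.9,1.1,0],"twist": 0,"claw": 0.23},
])

```text
clock: 10.53
position: [0.4971, 0.0385, 0.0667]
ee_rot: [-0.008, -0.095, 0.995, -0.001]
contact_force: [-12.7, -9.3, 5.7]
width: 0.0194
gripper_force: 3.3
```

Force rose sharply, so it is probably at the end stop. I'll check with a picture.

```bash
python3 - <<'E'
from h import *
b=np.mean([eyes.get_image("scene")[:,:,::-1] for _ in range(6)],0).astype(np.uint8)
cv2.imwrite("pics/s7.png",b)
v=view(b,262,165,50,75,8);w=v.copy()
for x,y,z in ((.0935,-.067,.03),(.0935,-.067,.045),(.0935,-.079,.03),(.0935,-.079,.045),(.0935,-.065,.094),(.1,-.06,.11),(.112,-.06,.11),(.112,-.028,.11)):
    p=((proj("scene",W(x,y,z))-[262,165]+.5)*8).astype(int);cv2.circle(w,tuple(map(int,p)),3,(255,255,0),1)
cv2.imwrite("pics/p7.png",np.hstack([v,w]))
def samp(im,l,y,xs,zs):
    P=np.array([W(l+x,y,z) for z in zs for x in xs]);m=eyes.camera_model("scene")
    p=cv2.projectPoints(P,cv2.Rodrigues(m["R"])[0],m["t"],m["intrinsics"],m["dist"])[0].astype(np.float32)
    return cv2.remap(im,p[:,0,0].reshape(len(zs),-1),p[:,0,1].reshape(len(zs),-1),cv2.INTER_CUBIC).astype(float)
a=cv2.imread("pics/scene0.png");xs=np.arange(-.006,.007,.001);zs=np.arange(.04,.048,.002);A=samp(a,0,-.066,xs,zs)
ls=np.arange(.08,.105,.0005)
for f in("s5","s7"):
    im=cv2.imread(f"pics/{f}.png");e=[np.mean((A-samp(im,l,-.066,xs,zs))**2) for l in ls];print(f,ls[int(np.argmin(e))])
print(loc(sensors.get_state()["position"]))
E
```

```text
s5 0.09400000000000001
s7 0.09400000000000001
(np.float64(0.09567785116541187), np.float64(-0.013739601275219573), np.float64(0.0667403798560621))
```

View pics/p7.png

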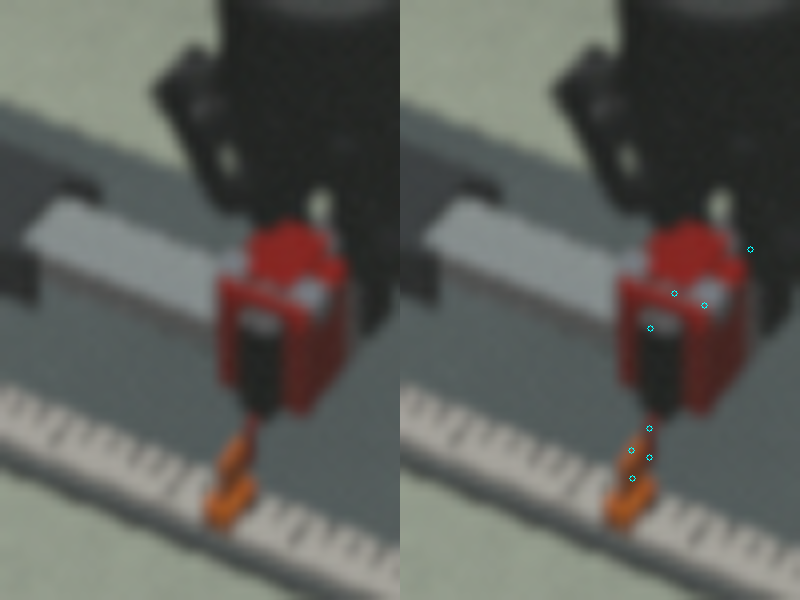

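The lever is at the far end of the plate, the leg is unchanged at about 94 mm, and the pointer is beside the flag. One last small push will confirm the end stop.

Request:
drive_tool([
  {"linear": [1.5,0.3,0],"twist": 0,"claw": 0.23},
  {"linear": [3,0.6,0],"twist": 0,"claw": 0.23},
  {"linear": [3,0.6,0],"twist": 0,"claw": 0.23},
  {"linear": [3,0.6,0],"twist": 0,"claw": 0.23},
])

```text
clock: 11.17
position: [0.497, 0.0389, 0.0663]
ee_rot: [-0.011, -0.095, 0.995, -0.001]
contact_force: [-18.0, -10.4, 9.1]
width: 0.0196
gripper_force: 3.0
```

End stop confirmed. Relax the push a little, then make a final check.

Request:
drive_tool([
  {"linear": [-2.5,-0.5,0],"twist": 0,"claw": 0.23},
  {"linear": [-4.5,-0.9,0],"twist": 0,"claw": 0.23},
  {"linear": [-4.5,-0.9,0],"twist": 0,"claw": 0.23},
  {"linear": [-4.5,-0.9,0],"twist": 0,"claw": 0.23},
])

```text
clock: 11.5
position: [0.4972, 0.0385, 0.0665]
ee_rot: [-0.006, -0.095, 0.995, -0.001]
contact_force: [-9.5, -7.7, 0.4]
width: 0.0199
gripper_force: 2.3
```

```bash
python3 - <<'E'
from h import *
b=np.mean([eyes.get_image("scene")[:,:,::-1] for _ in range(6)],0).astype(np.uint8)
c=cv2.imread("pics/s7.png");print(loc(sensors.get_state()["position"]),sensors.get_state()["contact_force"])
g=lambda i:cv2.cvtColor(i[195:236,276:304],cv2.COLOR_BGR2GRAY).astype(np.float32)
print(cv2.phaseCorrelate(g(c),g(b)))
def samp(im,l,y,xs,zs):
    P=np.array([W(l+x,y,z) for z in zs for x in xs]);m=eyes.camera_model("scene")
    p=cv2.projectPoints(P,cv2.Rodrigues(m["R"])[0],m["t"],m["intrinsics"],m["dist"])[0].astype(np.float32)
    return cv2.remap(im,p[:,0,0].reshape(len(zs),-1),p[:,0,1].reshape(len(zs),-1),cv2.INTER_CUBIC).astype(float)
a=cv2.imread("pics/scene0.png");xs=np.arange(-.006,.007,.001);zs=np.arange(.04,.048,.002);A=samp(a,0,-.066,xs,zs)
ls=np.arange(.08,.105,.00025);e=[np.mean((A-samp(b,l,-.066,xs,zs))**2) for l in ls];print(ls[int(np.argmin(e))])
E
```

```text
(np.float64(0.09569780770892143), np.float64(-0.013825572903448323), np.float64(0.06646592973176398)) [-8.99490065 -7.62421108  0.41829555]
((0.00929254173748717, 0.4647419294323569), 0.9996121477197718)
0.09400000000000001
```

Leg travel is 94 mm, at the mark. The lever is closed, and the pull and push are steady. Handing in.

```bash
python3 -c "
from rig import manip
print(manip.sign_off())"
```

```text
the job is handed in; nothing more can be done
None
```

I handed the job in, and no verdict came back: I pressed green, yellow and blue in order with the leg fully in, drew the leg to the orange mark (about 94 mm, good to about 1 mm), and closed the lever to its end stop; the fingers straddle the plate unclamped, holding the leg there.

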